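Sort patient specimens into their matching holders

ROBOT

A 6-joint arm with a two-finger parallel gripper is mounted at the origin on the work surface. World frame = base frame: x ahead of the robot, y to its left, z up, the work surface at z = 0. Lengths are in m, angles in rad, forces in N, time in s.
With the tool pointing down it reaches from about 0.275 to 1 m from the base axis. Payload 8.4 kg.
Tool frame: the origin (TCP) lies between the finger pads; the fingertips stand 14 mm ahead of it and the grasp point (between the pads) lies 5 mm behind it; z points along the fingers, y is the line along which they close (so a half turn about z gives the same grasp; the last joint's range is limited). The gripper opens to 85 mm and grips with 20 to 120 N. Pads are 22 mm wide; open, the fingers measure 114 mm over their backs; the gripper's body (76 mm by 85 mm) begins 54 mm behind the grasp point. The pads swing forward as they close: fully open they stand 13 mm farther back than shut.
Start: joints at [-1.313, 0.353, 1.633, -0, 1.155, -0.002], TCP at [0.161, -0.604, 0.245] pointing down, gripper open.
Joint ranges: [-2.63, 2.63], [-0.92, 2.1], [0.06, 2.66], [-1.3, 4.44], [0, 2.69], [-3.02, 3.02]. Speed limits (rad/s): [2.22, 2.22, 2.79, 3.14, 3.14, 3.14].

INTERFACE

Orientations are given as a unit quaternion [x, y, z, w].
In Python, from station import arm gives the robot as it stands.
- The arm moves only by the tool play_rows, never from a script. Its argument "deltas" is one flat list of numbers, 5 for each row, row after row: the gripper command: -1 is shut, 1 is fully open, values between are in proportion, then the shift along the world's x, y, z in units of 25 mm (1.0 is 25 mm), then the turn about the world's z in units of 5 degrees (1.0 is 5 degrees). A call has exactly 5 rows; each row shifts and turns the commanded pose from where the row before left it; what a row does not reach is not made up. A row lasts 1/10 s, in which the tool goes at most 50 mm and 8.59 degrees, less where a joint would pass 70% of its speed; a pose out of reach is approached as far as the arm can. A call is refused whole if a number of a shift passes 1 or a number of a turn 1, either way. A call with a gripper value outside its range is refused whole. The fingers move at their own pace and stop on an object; "force" is the grip in N (left out, the last holds). Time passes only in rows, so rows that do not move let the fingers close, or fill a call up. It gives the time, the measured TCP pose, the force, the opening and the grip force at its end, in the units of the state.
- arm.get_obs(): the state, without advancing time (a new reading comes with each control period).
- arm.get_image(name): name is "scene" or "top" or "wrist"; returns the picture (384x512x3 uint8, blue, green, red); there is no depth.
- arm.camera_params(name): a dict with "intrinsics" (3x3 intrinsics, pixels), "world_from_camera" (4x4, takes a point from camera to world coordinates). Camera axes: x right, y up, looking along -z (the intrinsics and any distortion apply to the point x, -y, -z); pixel columns grow to the right and rows downward; lengths in m; the calibration is good to about 2 mm. A picture is of the moment at which its call begins: read the wrist's pose just before it. camera_params takes no time and is no camera call; for the wrist camera it gives the pose at the moment of the call.
- arm.sign_off(): hands the job in; it is judged then, once.
Trained networks look in the newest picture that a camera, given by its name, has taken for a name from the list of things; names that differ only in an ending like _2 or _b are one class to them, and where a whole thing is asked for, a point or a joint stands for the part that bears it (a point fixed in the world has none). Each returns a list of dicts, best first, with "conf" (0 to 1); they miss things now and then, are a little off and sometimes report something else, mostly with a low value. They report only what shows in the picture. A call takes as long as a camera call. They do not tell look-alikes from the thing itself.
- arm.boxes_of(target, camera): "rect" ([left, top, right, bottom] in pixels, round what is visible of it).
- arm.mark_of(target, camera): "location" ([column, row] in pixels: a listed point, or the origin of a listed thing).
The state is a dict: "time": time; "joint_pos": joint angles; "qd": joint speeds; "effort": joint torques, N m; "eef_pos": TCP position; "orientation": TCP orientation; "force": force on the tool from outside, world axes, zero at the start; "moment": the same for the moment, N m; "gripper_width": finger opening in m; "grip_force": force on a finger pad.
Only numpy, scipy, OpenCV 4.12 (cv2) and the standard library are available. Lean on these libraries where they do the work, as an engineer would, in place of code of your own. Each camera call takes 0.05 s, during which the arm holds its last target. There are 200 camera calls.

TASK

Put each of the four yellow-lidded specimen containers into the grey-rimmed holder whose recess has its shape and size: wide jar in the large round one, narrow jar in the small round one, square bottle in the square one, slide box in the oblong one, each standing upright and flat on the holder's floor inside the rim. Keep the containers upright all the while and set them down gently rather than dropping them, and do not knock the mouse or the rack of blood tubes out of place.

Things in the scene. Friction and masses are not known exactly. Their poses are not given: they have to be found in the camera images.
- wide_jar: Wide round specimen jar, loose: plain cylinder 60 mm in diameter and 70 mm high, white body with a flat yellow lid (top 14 mm) of the same diameter. Origin: centre of its underside; z up through the lid. At the start it stands upright on the desk. 80 to 170 g.
- narrow_jar: Narrow round specimen jar, loose: plain cylinder 40 mm in diameter and 60 mm high, white body with a flat yellow lid (top 14 mm) of the same diameter. Origin: centre of its underside; z up through the lid. At the start it stands upright on the desk. 40 to 85 g.
- square_bottle: Square specimen bottle, loose: white body 46 x 46 mm and 60 mm high, above it a narrow neck and a round yellow cap 36 mm in diameter; 80 mm high in all. x and y run square to its sides. Origin: centre of its underside; z up through the lid. At the start it stands upright on the desk. 80 to 170 g.
- slide_box: Oblong slide box, loose: 84 mm long (x) by 36 mm wide (y) by 50 mm high, white body, yellow lid (top 12 mm) of the same outline. Origin: centre of its underside; z up through the lid. At the start it stands upright on the desk. 60 to 130 g.
- wide_holder: Large round holder, recess 78 mm in diameter, 90 mm outside; for the wide jar. Fixed to the desk, 12 mm high: a pale floor 4 mm thick inside a raised grey plastic rim 6 mm thick whose top is 12 mm above the desk. Origin: centre of its underside, at desk height; the container stands on its floor, 4 mm above the origin. z up.
- narrow_holder: Small round holder, recess 58 mm in diameter, 70 mm outside; for the narrow jar. Fixed to the desk, 12 mm high: a pale floor 4 mm thick inside a raised grey plastic rim 6 mm thick whose top is 12 mm above the desk. Origin: centre of its underside, at desk height; the container stands on its floor, 4 mm above the origin. z up.
- square_holder: Square holder, recess 64 x 64 mm, 76 x 76 mm outside, sides along its x and y; for the square bottle. Fixed to the desk, 12 mm high: a pale floor 4 mm thick inside a raised grey plastic rim 6 mm thick whose top is 12 mm above the desk. Origin: centre of its underside, at desk height; the container stands on its floor, 4 mm above the origin. z up.
- oblong_holder: Oblong holder, recess 102 mm (x) by 54 mm (y), 114 x 66 mm outside; for the slide box, long side along long side. Fixed to the desk, 12 mm high: a pale floor 4 mm thick inside a raised grey plastic rim 6 mm thick whose top is 12 mm above the desk. Origin: centre of its underside, at desk height; the container stands on its floor, 4 mm above the origin. z up.
- mouse: Bystander: black computer mouse, loose, about 105 x 60 x 35 mm, on the right (-y) of the work. Origin: centre of its underside.
- tube_rack: Bystander: white rack of 15 purple-capped blood tubes, loose, 130 x 75 x 100 mm, on the left (+y) of the work. Origin: centre of its underside.
Mind the look-alikes: they are no part of the job. Leave any green look-alike of the narrow_jar alone. Leave any purple look-alike of the slide_box alone.

How it is judged:
At the end, for the whole second after the job is handed in: Each container stands in its own matching holder: centres within 14 mm horizontally, underside on the holder's floor (1 to 6.5 mm above the holder's underside), tilted less than 4 degrees, released and at rest (horizontal distance between wide_jar and wide_holder below 0.014 m and z of wide_jar in the frame of wide_holder between 0.001 and 0.0065 m and angle between each of wide_jar, narrow_jar, square_bottle, slide_box's own z axis and vertical below 0.07 rad and linear speed of each of wide_jar, narrow_jar, square_bottle, slide_box below 0.02 m/s and angular speed of each of wide_jar, narrow_jar, square_bottle, slide_box below 0.2 rad/s and horizontal distance between narrow_jar and narrow_holder below 0.014 m and z of narrow_jar in the frame of narrow_holder between 0.001 and 0.0065 m and horizontal distance between square_bottle and square_holder below 0.014 m and z of square_bottle in the frame of square_holder between 0.001 and 0.0065 m and horizontal distance between slide_box and oblong_holder below 0.014 m and z of slide_box in the frame of oblong_holder between 0.001 and 0.0065 m); the robot touches nothing.
It fails at once if mouse is shoved more than 25 mm from its place (distance of mouse from where it was at the start of the episode above 0.025 m).
It fails at once if tube rack is shoved more than 25 mm from its place (distance of tube_rack from where it was at the start of the episode above 0.025 m).
It fails at once if a container is tipped more than about 40 degrees (angle between any of wide_jar, narrow_jar, square_bottle, slide_box's own z axis and vertical above 0.7 rad).
It fails at once if a container is dropped or thrown (faster than 0.7 m/s with no finger on it: a fall of about 25 mm) ((linear speed of wide_jar above 0.7 m/s and contact force between wide_jar and the fingers below 0.01 N) or (linear speed of narrow_jar above 0.7 m/s and contact force between narrow_jar and the fingers below 0.01 N) or (linear speed of square_bottle above 0.7 m/s and contact force between square_bottle and the fingers below 0.01 N) or (linear speed of slide_box above 0.7 m/s and contact force between slide_box and the fingers below 0.01 N)).
It also fails if it takes over 112 s, if anything falls off the work surface, if the arm or the gripper's body presses on something with over 40 N, if the wrist force passes 120 N, or if a joint passes its speed limit or range.

## Working session

There is one attempt and no reset: what is moved stays moved. The work goes in short steps, Python scripts to look and compute and a tool call to move; the robot and the scene stay as the last step left them, time stands still between calls to the robot, and variables do not carry over. Pictures are saved under pics/ and viewed, at most 14 in all, crops included, and the job is handed in when it is done.

Besides the shell and the picture viewer there is one more tool, called after "Call:" as name(argument=value, ...), one argument or row to a line, values as JSON. play_rows: Moves the arm, as the interface text tells. Its arguments: {"type":"object","properties":{"deltas":{"type":"array","items":{"type":"number"}},"force":{"type":"number"}},"required":["deltas"]}

```bash
mkdir -p pics; cat > h.py <<'E'
from station import arm
import numpy as np, cv2
def ray(cam,px,z):
    p=arm.camera_params(cam);K=np.array(p["intrinsics"]);T=np.array(p["world_from_camera"])
    q=np.linalg.solve(K,[px[0],px[1],1.]);d=T[:3,:3]@np.array([q[0],-q[1],-q[2]]);o=T[:3,3]
    return (o+d*(z-o[2])/d[2])
E
python3 - <<'E'
from h import *
for c in("top","scene"):
    im=arm.get_image(c);cv2.imwrite(f"pics/{c}0.png",im)
    p=arm.camera_params(c);print(c,np.array(p["world_from_camera"])[:3,3].round(3),list(p))
for n in "wide_jar narrow_jar square_bottle slide_box wide_holder narrow_holder square_holder oblong_holder mouse tube_rack".split():
    for d in arm.mark_of(n,"top")[:3]:
        print(n,round(d["conf"],2),np.round(d["location"]),ray("top",d["location"],0).round(3)[:2])
print(arm.get_obs()["time"])
E
```

```text
top [0.404 0.006 1.263] ['intrinsics', 'world_from_camera']
scene [ 1.296 -0.192  0.648] ['intrinsics', 'world_from_camera']
narrow_jar 0.64 [332. 186.] [ 0.507 -0.275]
narrow_jar 0.53 [313. 205.] [ 0.441 -0.207]
square_bottle 0.71 [194. 200.] [0.466 0.206]
square_bottle 0.36 [183. 147.] [0.651 0.243]
slide_box 0.92 [342. 246.] [ 0.297 -0.303]
slide_box 0.6 [272. 206.] [ 0.44  -0.066]
wide_holder 0.57 [273. 152.] [ 0.628 -0.07 ]
narrow_holder 0.82 [181. 144.] [0.663 0.25 ]
square_holder 0.81 [227. 149.] [0.64  0.091]
oblong_holder 0.82 [319. 149.] [ 0.637 -0.233]
mouse 0.79 [366. 191.] [ 0.487 -0.393]
tube_rack 0.64 [129. 203.] [0.456 0.434]
0.6
```

View pics/top0.png

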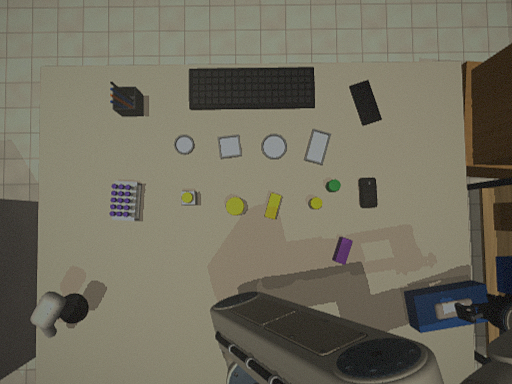

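View pics/scene0.png

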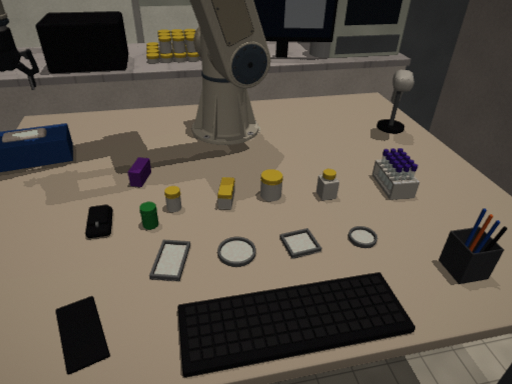

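The top view shows the holders at row ~147: small round at column 184, square 230, large round 274, oblong 317. The yellow lids are the bottle (188,198), wide jar (235,205), slide box (273,206) and narrow jar (316,203). The green decoy is at (334,185) and the purple one at (342,250).

```bash
python3 - <<'E'
from h import *
im=cv2.imread("pics/top0.png");hsv=cv2.cvtColor(im,cv2.COLOR_BGR2HSV)
m=cv2.inRange(hsv,(22,150,90),(35,255,255));m[:, :100]=0
zt={188:.08,235:.07,273:.05,316:.06}
def rep(m,zf,mina):
    n,l,s,c=cv2.connectedComponentsWithStats(m)
    for i in range(1,n):
        if s[i,4]<mina: continue
        z=zf(c[i][0]); ys,xs=np.where(l==i)
        w=np.array([ray("top",(x,y),z)[:2] for x,y in zip(xs,ys)])
        r=cv2.minAreaRect((w*1000).astype(np.float32))
        q=cv2.fitEllipse if 0 else None
        cov=np.cov(w.T);e,v=np.linalg.eigh(cov);print(c[i].round(1),s[i,4],"cent",w.mean(0).round(4),"rect",np.round(r[0]),np.round(r[1]),round(r[2],1),"axis",round(np.degrees(np.arctan2(v[1,1],v[0,1])),1))
rep(m,lambda c:zt[min(zt,key=lambda k:abs(k-c))],20)
# holder outlines: pale floors
print(hsv[147,205:340:1][[0,12,13,14,25]].tolist(), hsv[147,317].tolist(),hsv[147,274].tolist(),hsv[170,230].tolist())
roi=np.zeros_like(m);roi[125:172,165:340]=255
f=cv2.inRange(hsv,(60,0,120),(140,90,255))&roi
rep(f,lambda c:.004,40)
big=cv2.resize(im[120:230,160:350],None,fx=4,fy=4,interpolation=cv2.INTER_CUBIC);cv2.imwrite("pics/z.png",big)
E
```

```text
[186.8 197.1] 81 cent [0.4697 0.2176] rect [469. 219.] [29. 30.] 89.7 axis 97.2
[272.4 205.7] 256 cent [ 0.4391 -0.0632] rect [439. -63.] [35. 81.] 73.5 axis 163.5
[234.6 205.8] 250 cent [0.4398 0.0622] rect [441.  63.] [56. 56.] 89.3 axis 104.7
[315.8 202.8] 107 cent [ 0.4464 -0.2067] rect [ 447. -207.] [35. 38.] 44.0 axis 96.8
[[25, 46, 145], [24, 54, 146], [23, 36, 126], [21, 16, 109], [103, 12, 153]] [101, 14, 151] [90, 12, 150] [25, 45, 143]
[316.9 146.7] 389 cent [ 0.6451 -0.2247] rect [ 645. -225.] [ 50. 101.] 73.0 axis 163.8
[183.8 144.4] 190 cent [0.6589 0.241 ] rect [659. 241.] [50. 52.] 44.8 axis 163.0
[229.2 146.4] 308 cent [0.6498 0.0822] rect [651.  82.] [63. 62.] 6.4 axis -137.7
[273.7 146.4] 355 cent [ 0.6478 -0.0735] rect [648. -75.] [72. 72.] 44.5 axis 165.7
```

View pics/z.png

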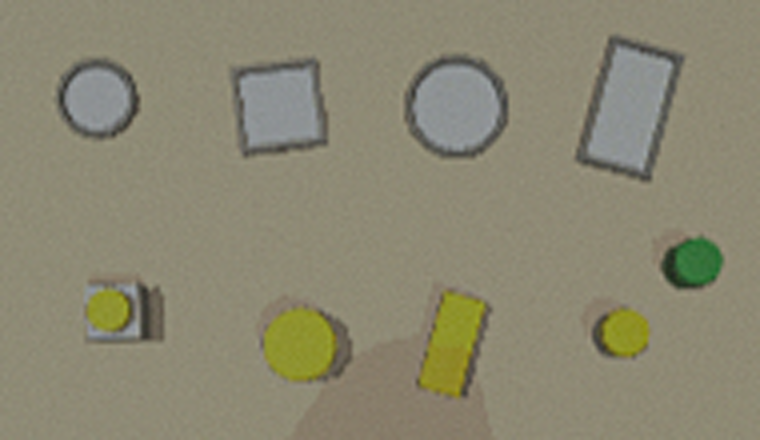

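```bash
python3 - <<'E'
from h import *
from scipy.spatial.transform import Rotation as R
o=arm.get_obs();M=R.from_quat(o["orientation"]).as_matrix()
print(M.round(3),np.degrees(np.arctan2(M[1,1],M[0,1])),o["eef_pos"],o["gripper_width"],o["time"])
E
```

```text
[[ 0.966  0.257  0.   ]
 [ 0.257 -0.966 -0.   ]
 [ 0.     0.    -1.   ]] -75.11587424575046 [ 0.16056366 -0.60404601  0.24529697] 0.08528760361792291 0.6
```

Call:
play_rows(
  deltas=[0.4,0.57,0.8,0,0,0.4,0.57,0.8,0,0,0.4,0.57,0.8,0,0,0.4,0.57,0.8,0,0,0.4,0.57,0.8,0,0],
  force=35,
)

```text
time: 1.1
eef_pos: [0.2323, -0.5032, 0.2454]
orientation: [0.992, 0.129, 0.0, 0.0]
force: [0.4, 0.6, -0.8]
gripper_width: 0.0598
grip_force: 0.0
```

Call:
play_rows(
  deltas=[0.4,0.57,0.8,0,0,0.4,0.57,0.8,0,0,0.4,0.57,0.8,0,0,0.4,0.57,0.8,0,0,0.4,0.57,0.8,0,0],
)

```text
time: 1.6
eef_pos: [0.3035, -0.4032, 0.2454]
orientation: [0.992, 0.13, 0.0, 0.0]
force: [-0.8, -0.9, -0.2]
gripper_width: 0.06
grip_force: 0.0
```

Call:
play_rows(
  deltas=[0.4,0.57,0.8,0,0,0.4,0.57,0.8,0,0,0.4,0.57,0.8,0,0,0.4,0.57,0.8,0,0,0.4,0.57,0.8,0,0],
)

```text
time: 2.1
eef_pos: [0.3748, -0.3032, 0.2455]
orientation: [0.992, 0.13, 0.0, 0.0]
force: [0.2, -0.7, -0.7]
gripper_width: 0.0603
grip_force: 0.0
```

Call:
play_rows(
  deltas=[0.4,0.57,0.8,0,0,0.4,0.57,0.8,0,0,0.4,0.57,0.8,0,0,0.4,0.57,0.7,0,0,0,0,0,0,0],
)

```text
time: 2.6
eef_pos: [0.4326, -0.225, 0.2454]
orientation: [0.991, 0.131, 0.0, -0.0]
force: [0.5, -0.2, 0.6]
gripper_width: 0.0468
grip_force: 0.0
```

```bash
cat >> h.py <<'E'
def look(zt,name):
    im=arm.get_image("wrist");cv2.imwrite(f"pics/{name}.png",im)
    hsv=cv2.cvtColor(im,cv2.COLOR_BGR2HSV);m=cv2.inRange(hsv,(20,130,60),(36,255,255))
    n,l,s,c=cv2.connectedComponentsWithStats(m)
    o=arm.get_obs();print("tcp",np.round(o["eef_pos"],4),o["time"])
    for i in range(1,n):
        if s[i,4]<300: continue
        ys,xs=np.where(l==i);k=slice(None,None,9)
        w=np.array([ray("wrist",p,zt)[:2] for p in list(zip(xs,ys))[k]])
        r=cv2.minAreaRect((w*1000).astype(np.float32))
        print(s[i].tolist(),"cent",w.mean(0).round(4),"rect",np.round(r[0]),np.round(r[1]),round(r[2],1))
E
python3 - <<'E'
from h import *
look(.06,"w1")
E
```

```text
tcp [ 0.4318 -0.2259  0.2454] 2.65
[0, 73, 37, 59, 1694] cent [0.4398 0.0494] rect [438.  47.] [37. 62.] 89.5
[98, 92, 60, 78, 2499] cent [ 0.4427 -0.0739] rect [442. -74.] [38. 83.] 74.5
[228, 141, 34, 36, 953] cent [ 0.4475 -0.2113] rect [ 447. -212.] [38. 36.] 46.5
```

View pics/w1.png

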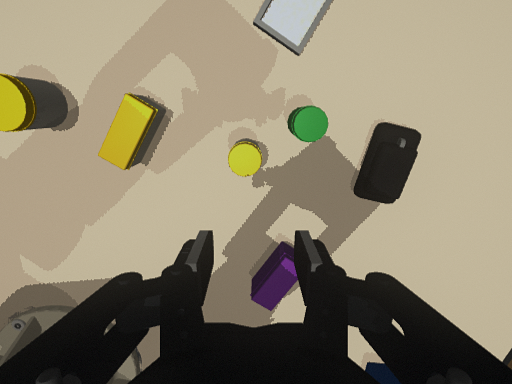

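The wrist view shows the narrow jar at (244,158) with the green decoy beside it at (310,123), with room between them. I'm descending on the narrow jar.

Call:
play_rows(
  deltas=[0.4,0.31,0.33,-0.85,0,0.4,0.31,0.33,-0.85,0,0.4,0,0,-0.85,0,0.4,0,0,-0.85,0,0.4,0,0,-0.85,0],
)

```text
time: 3.15
eef_pos: [0.4463, -0.2108, 0.1383]
orientation: [0.992, 0.129, 0.0, 0.0]
force: [-0.6, -0.2, 0.3]
gripper_width: 0.0597
grip_force: 0.0
```

Call:
play_rows(
  deltas=[0.4,0,0,-0.85,0,0.4,0,0,-0.85,0,0.4,0,0,-0.85,0,0.4,0,0,-0.85,0,0.4,0,0,-0.85,0],
)

```text
time: 3.65
eef_pos: [0.4463, -0.211, 0.0321]
orientation: [0.992, 0.129, 0.0, 0.0]
force: [0.6, 0.4, -0.1]
gripper_width: 0.0601
grip_force: 0.0
```

Call:
play_rows(
  deltas=[-0.4,0,0,0,0,-0.4,0,0,0,0,-0.4,0,0,0,0,-0.4,0,0,0,0,-0.4,0,0,0,0],
)

```text
time: 4.15
eef_pos: [0.4473, -0.2103, 0.0336]
orientation: [0.992, 0.13, 0.001, 0.0]
force: [-0.1, -0.2, -0.5]
gripper_width: 0.0392
grip_force: 35.2
```

Call:
play_rows(
  deltas=[-0.4,0,0,0.7,0,-0.4,0,0,1,0,-0.4,0,0,1,0,-0.4,0,0,1,0,-0.4,0,0,1,0],
)

```text
time: 4.65
eef_pos: [0.4467, -0.21, 0.1518]
orientation: [0.992, 0.13, 0.0, 0.0]
force: [0.9, -0.6, 0.2]
gripper_width: 0.0391
grip_force: 35.4
```

Call:
play_rows(
  deltas=[-0.4,0.42,0.9,0,0,-0.4,0.42,0.9,0,0,-0.4,0.42,0.9,0,0,-0.4,0.42,0.9,0,0,-0.4,0.42,0.9,0,0],
)

```text
time: 5.15
eef_pos: [0.4997, -0.0966, 0.1508]
orientation: [0.992, 0.13, 0.0, 0.0]
force: [0.6, 0.3, -1.2]
gripper_width: 0.039
grip_force: 35.4
```

Call:
play_rows(
  deltas=[-0.4,0.42,0.9,0,0,-0.4,0.42,0.9,0,0,-0.4,0.42,0.9,0,0,-0.4,0.42,0.9,0,0,-0.4,0.42,0.9,0,0],
)

```text
time: 5.65
eef_pos: [0.5522, 0.016, 0.1508]
orientation: [0.992, 0.13, 0.0, 0.0]
force: [0.9, 0.5, -0.9]
gripper_width: 0.0396
grip_force: 35.4
```

Call:
play_rows(
  deltas=[-0.4,0.42,0.9,0,0,-0.4,0.42,0.9,0,0,-0.4,0.42,0.9,0,0,-0.4,0.42,0.9,0,0,-0.4,0.42,0.9,0,0],
)

```text
time: 6.15
eef_pos: [0.6046, 0.1285, 0.1507]
orientation: [0.992, 0.13, 0.0, -0.0]
force: [0.5, -0.4, -0.1]
gripper_width: 0.0391
grip_force: 35.4
```

Call:
play_rows(
  deltas=[-0.4,0.42,0.9,0,0,-0.4,0.42,0.9,0,0,-0.4,0.42,0.9,0,0,-0.4,0.42,0.6,0,0,-0.4,0,0,0,0],
)

```text
time: 6.65
eef_pos: [0.6473, 0.212, 0.1507]
orientation: [0.991, 0.13, 0.001, -0.0]
force: [-0.9, -0.4, -0.7]
gripper_width: 0.0392
grip_force: 35.4
```

```bash
cat >> h.py <<'E'
def holders(name):
    im=arm.get_image("wrist");cv2.imwrite(f"pics/{name}.png",im)
    o=arm.get_obs();print("tcp",np.round(o["eef_pos"],4),o["time"])
    for n in "wide_holder narrow_holder square_holder oblong_holder".split():
        for d in arm.mark_of(n,"wrist")[:2]: print(n,round(d["conf"],2),np.round(d["location"]),ray("wrist",d["location"],0).round(4)[:2])
E
python3 - <<'E'
from h import *
holders("w2")
E
```

```text
tcp [0.6464 0.2107 0.1504] 6.7
wide_holder 0.58 [494. 244.] [ 0.6455 -0.0771]
square_holder 0.95 [371. 209.] [0.6483 0.0755]
square_holder 0.74 [232. 167.] [0.6555 0.2352]
```

View pics/w2.png

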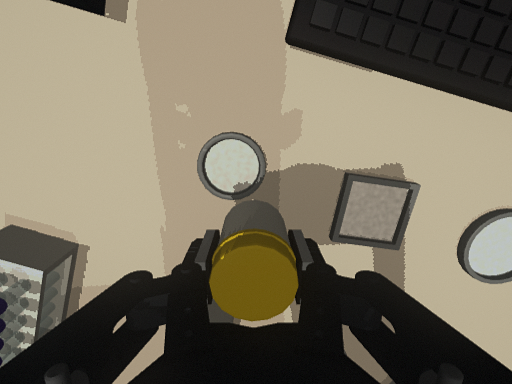

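Small round holder is at (232,166) in the wrist view, jar upright in the fingers. I'll blend the top and wrist estimates and lower it.

Call:
play_rows(
  deltas=[-0.4,0.22,0.55,0,0,-0.4,0.22,0.55,0,0,-0.4,0,0,-0.8,0,-0.4,0,0,-0.9,0,-0.4,0,0,-0.9,0],
)

```text
time: 7.4
eef_pos: [0.658, 0.2389, 0.0848]
orientation: [0.992, 0.13, 0.001, -0.0]
force: [0.3, 1.2, -0.2]
gripper_width: 0.039
grip_force: 35.4
```

Call:
play_rows(
  deltas=[-0.4,0,0,-0.8,0,-0.4,0,0,-0.5,0,-0.4,0,0,-0.3,0,-0.4,0,0,-0.2,0,-0.4,0,0,-0.1,0],
)

```text
time: 7.9
eef_pos: [0.6577, 0.2378, 0.0379]
orientation: [0.992, 0.13, 0.0, -0.0]
force: [0.7, -0.4, -1.4]
gripper_width: 0.0393
grip_force: 35.4
```

Call:
play_rows(
  deltas=[-0.1,0,0,0,0,0.1,0,0,0,0,0.3,0,0,0,0,0.4,0,0,0,0,0.4,0,0,0,0],
)

```text
time: 8.4
eef_pos: [0.6575, 0.2375, 0.0381]
orientation: [0.992, 0.129, 0.0, -0.0]
force: [0.8, -0.1, 0.6]
gripper_width: 0.0599
grip_force: 0.0
```

Call:
play_rows(
  deltas=[0.4,0,0,0.5,0,0.4,0,0,0.9,0,0.4,0,0,0.9,0,0.4,0,0,0.9,0,0.4,0,0,0.9,0],
)

```text
time: 8.9
eef_pos: [0.6574, 0.2375, 0.1423]
orientation: [0.992, 0.13, 0.0, -0.0]
force: [0.2, -0.1, -0.3]
gripper_width: 0.0595
grip_force: 0.0
```

```bash
python3 - <<'E'
from h import *
look(.064,"w3")
E
```

```text
tcp [0.6594 0.2382 0.1465] 8.95
[230, 175, 49, 51, 1962] cent [0.6627 0.2382] rect [663. 238.] [41. 38.] 41.6
```

View pics/w3.png

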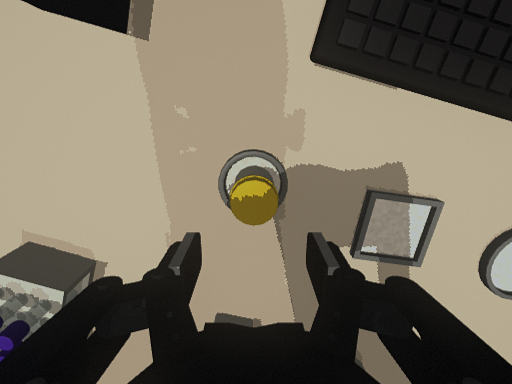

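The narrow jar stands inside its rim. Next is the square bottle.

Call:
play_rows(
  deltas=[1,-0.87,-0.08,0.4,-0.5,1,-0.87,-0.08,0.4,-0.5,1,-0.87,-0.08,0.4,-0.5,1,-0.87,-0.08,0.4,-0.5,1,-0.87,-0.08,0.4,-0.5],
)

```text
time: 9.45
eef_pos: [0.5477, 0.2274, 0.1913]
orientation: [1.0, 0.02, 0.0, -0.0]
force: [0.0, 0.1, 0.8]
gripper_width: 0.0855
grip_force: 0.0
```

Call:
play_rows(
  deltas=[1,-0.87,-0.08,0.4,-0.5,1,-0.87,-0.08,0,0,1,-0.87,-0.08,0,0,1,-0.87,-0.08,0,0,1,-0.87,-0.08,0,0],
)

```text
time: 9.95
eef_pos: [0.439, 0.2174, 0.201]
orientation: [1.0, -0.001, 0.0, -0.0]
force: [-0.2, -0.1, 0.5]
gripper_width: 0.0856
grip_force: 0.0
```

Call:
play_rows(
  deltas=[1,0,0,0,0,1,0,0,0,0,1,0,0,0,0,1,0,0,0,0,1,0,0,0,0],
)

```text
time: 10.45
eef_pos: [0.4404, 0.2175, 0.2002]
orientation: [1.0, -0.001, 0.0, -0.0]
force: [0.2, -0.8, -0.0]
gripper_width: 0.0854
grip_force: 0.0
```

```bash
python3 - <<'E'
from h import *
look(.08,"w4")
E
```

```text
tcp [0.4402 0.2175 0.2002] 10.5
[236, 140, 38, 38, 1134] cent [0.4705 0.2168] rect [470. 218.] [33. 35.] 48.9
[474, 145, 38, 76, 1478] cent [ 0.4376 -0.0194] rect [441. -13.] [77. 34.] 15.5
[374, 155, 67, 60, 3029] cent [0.4448 0.0695] rect [445.  69.] [62. 55.] 42.7
```

View pics/w4.png

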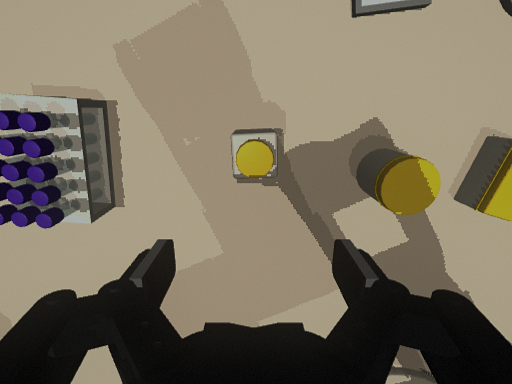

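The bottle is at (256,157) in the wrist view, square to the fingers. Descend, grip, lift.

Call:
play_rows(
  deltas=[1,0.6,0,-0.3,0,1,0.6,0,-0.7,0,1,0,0,-0.7,0,1,0,0,-0.7,0,1,0,0,-0.8,0],
)

```text
time: 11.0
eef_pos: [0.4703, 0.2175, 0.1196]
orientation: [1.0, -0.001, 0.0, -0.0]
force: [0.1, 0.7, 0.4]
gripper_width: 0.0857
grip_force: 0.0
```

Call:
play_rows(
  deltas=[1,0,0,-0.8,0,1,0,0,-0.8,0,1,0,0,-0.8,0,1,0,0,-0.7,0,1,0,0,-0.4,0],
)

```text
time: 11.5
eef_pos: [0.4694, 0.2172, 0.0313]
orientation: [1.0, -0.001, -0.001, 0.0]
force: [-0.3, 0.9, -0.4]
gripper_width: 0.0857
grip_force: 0.0
```

Call:
play_rows(
  deltas=[0.3,0,0,0,0,0,0,0,0,0,-0.3,0,0,0,0,-0.3,0,0,0,0,-0.3,0,0,0,0],
  force=40,
)

```text
time: 12.0
eef_pos: [0.4705, 0.2178, 0.0337]
orientation: [1.0, -0.001, 0.001, -0.0]
force: [-0.3, 0.0, 5.8]
gripper_width: 0.0456
grip_force: 41.2
```

Call:
play_rows(
  deltas=[-0.3,0,0,0.6,0,-0.3,0,0,0.8,0,-0.3,0,0,0.8,0,-0.3,0,0,0.9,0.6,-0.3,0,0,0.9,0.6],
)

```text
time: 12.5
eef_pos: [0.4695, 0.2173, 0.1337]
orientation: [0.999, 0.052, -0.0, 0.0]
force: [0.5, 0.5, -1.4]
gripper_width: 0.0459
grip_force: 41.0
```

Call:
play_rows(
  deltas=[-0.3,0.72,-0.55,0,0,-0.3,0.72,-0.55,0,0,-0.3,0.72,-0.55,0,0,-0.3,0.72,-0.55,0,0,-0.3,0.72,-0.55,0,0],
)

```text
time: 13.0
eef_pos: [0.5602, 0.1481, 0.1328]
orientation: [0.999, 0.051, -0.0, -0.0]
force: [0.1, 0.5, -1.9]
gripper_width: 0.0455
grip_force: 41.2
```

Call:
play_rows(
  deltas=[-0.3,0.72,-0.55,0,0,-0.3,0.72,-0.55,0,0,-0.3,0.72,-0.55,0,0,-0.3,0.4,-0.55,0,0,-0.3,0,0,0,0],
)

```text
time: 13.5
eef_pos: [0.6246, 0.0921, 0.1327]
orientation: [0.999, 0.051, 0.0, 0.0]
force: [0.1, -0.1, -2.2]
gripper_width: 0.0456
grip_force: 41.2
```

```bash
python3 - <<'E'
from h import *
holders("w5")
E
```

```text
tcp [0.6237 0.093  0.1326] 13.55
wide_holder 0.77 [421. 181.] [ 0.6457 -0.0729]
square_holder 0.68 [268. 162.] [0.6492 0.0823]
```

View pics/w5.png

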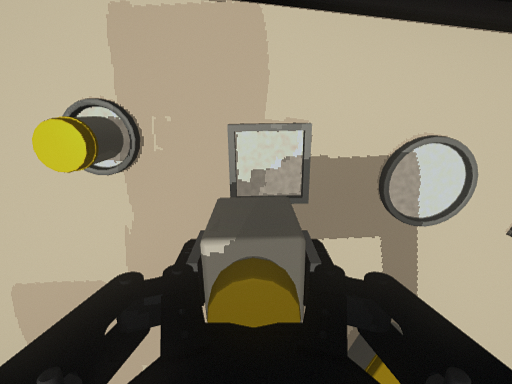

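The square holder is at (269,162), aligned with the held bottle. Lowering.

Call:
play_rows(
  deltas=[-0.3,0.51,-0.22,0,0,-0.3,0.51,-0.22,-0.3,0,-0.3,0,0,-0.6,0,-0.3,0,0,-0.7,0,-0.3,0,0,-0.7,0],
)

```text
time: 14.25
eef_pos: [0.6489, 0.0825, 0.0732]
orientation: [0.999, 0.051, -0.001, 0.0]
force: [-0.6, 0.5, -1.7]
gripper_width: 0.0458
grip_force: 41.2
```

Call:
play_rows(
  deltas=[-0.3,0,0,-0.6,0,-0.3,0,0,-0.4,0,-0.3,0,0,-0.28,0,-0.3,0,0,-0.1,0,-0.3,0,0,-0.1,0],
)

```text
time: 14.75
eef_pos: [0.6496, 0.0828, 0.0384]
orientation: [0.999, 0.051, 0.0, -0.0]
force: [-0.5, -1.3, -1.4]
gripper_width: 0.0456
grip_force: 41.2
```

Call:
play_rows(
  deltas=[0.1,0,0,0,0,0.3,0,0,0,0,0.6,0,0,0,0,0.7,0,0,0,0,0.7,0,0,0,0],
)

```text
time: 15.25
eef_pos: [0.6495, 0.0827, 0.0386]
orientation: [0.999, 0.051, 0.0, -0.0]
force: [0.8, -0.4, -0.9]
gripper_width: 0.0726
grip_force: 0.0
```

Call:
play_rows(
  deltas=[0.7,0,0,0.5,0,0.7,0,0,0.9,0,0.7,0,0,1,0,0.7,0,0,1,0,0.7,0,0,1,0],
)

```text
time: 15.75
eef_pos: [0.6494, 0.0827, 0.1503]
orientation: [0.999, 0.051, 0.0, -0.0]
force: [0.7, 0.0, 0.5]
gripper_width: 0.0728
grip_force: 0.0
```

Call:
play_rows(
  deltas=[1,-0.96,-0.08,0.4,0,1,-0.96,-0.08,0.4,0,1,-0.96,-0.08,0.4,0,1,-0.96,-0.08,0.4,0,1,-0.96,-0.08,0.4,0],
)

```text
time: 16.25
eef_pos: [0.5284, 0.0726, 0.1996]
orientation: [0.999, 0.051, 0.0, -0.0]
force: [-0.4, -0.3, 0.4]
gripper_width: 0.0856
grip_force: 0.0
```

Call:
play_rows(
  deltas=[1,-0.96,-0.08,0,0,1,-0.96,-0.08,0,0,1,-0.96,-0.08,0,0,1,-0.96,-0.08,0,0,1,-0.96,-0.08,0,0],
)

```text
time: 16.75
eef_pos: [0.4084, 0.0626, 0.1991]
orientation: [0.999, 0.051, 0.001, -0.0]
force: [0.5, -0.6, 0.3]
gripper_width: 0.0851
grip_force: 0.0
```

Call:
play_rows(
  deltas=[1,0,0,0,0,1,0,0,0,0,1,0,0,0,0,1,0,0,0,0,1,0,0,0,0],
)

```text
time: 17.25
eef_pos: [0.4099, 0.0628, 0.1983]
orientation: [0.999, 0.051, 0.0, 0.0]
force: [-0.0, 0.3, -0.4]
gripper_width: 0.0853
grip_force: 0.0
```

```bash
python3 - <<'E'
from h import *
look(.07,"w6")
E
```

```text
tcp [0.4097 0.0628 0.1982] 17.3
[341, 121, 74, 87, 3049] cent [ 0.4448 -0.054 ] rect [443. -53.] [38. 76.] 72.8
[228, 124, 62, 64, 3093] cent [0.4413 0.0612] rect [440.  61.] [58. 58.] 63.6
```

View pics/w6.png

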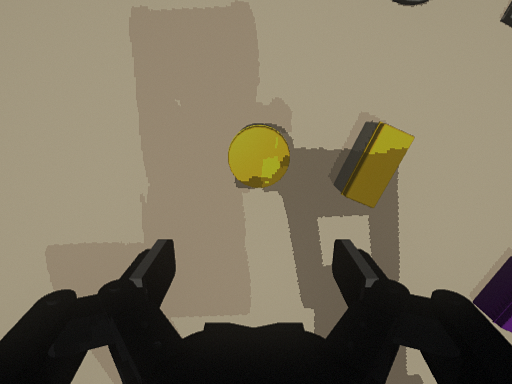

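The wide jar is at (259,156), at (0.4405, 0.0615). Grasping.

Call:
play_rows(
  deltas=[1,0.62,-0.05,-0.3,0,1,0.62,0,-0.7,0,1,0,0,-0.7,0,1,0,0,-0.7,0,1,0,0,-0.7,0],
)

```text
time: 17.8
eef_pos: [0.4406, 0.0615, 0.1199]
orientation: [0.999, 0.051, -0.0, 0.0]
force: [-0.0, -0.3, -1.0]
gripper_width: 0.0855
grip_force: 0.0
```

Call:
play_rows(
  deltas=[1,0,0,-0.8,0,1,0,0,-0.8,0,1,0,0,-0.8,0,1,0,0,-0.7,0,1,0,0,-0.4,0],
)

```text
time: 18.3
eef_pos: [0.4399, 0.0614, 0.0319]
orientation: [0.999, 0.051, -0.001, 0.0]
force: [-0.2, -0.1, 0.2]
gripper_width: 0.0853
grip_force: 0.0
```

Call:
play_rows(
  deltas=[0.6,0,0,0,0,0.3,0,0,0,0,0,0,0,0,0,0,0,0,0,0,0,0,0,0,0],
)

```text
time: 18.8
eef_pos: [0.4407, 0.0615, 0.0338]
orientation: [0.999, 0.051, 0.001, -0.0]
force: [0.4, -0.7, -1.6]
gripper_width: 0.0593
grip_force: 43.2
```

Call:
play_rows(
  deltas=[0,0,0,0.6,0,0,0,0,0.8,0,0,0,0,0.8,0,0,0,0,0.9,0,0,0,0,0.9,0],
)

```text
time: 19.3
eef_pos: [0.4401, 0.0615, 0.1343]
orientation: [0.999, 0.051, 0.0, 0.0]
force: [0.2, -0.7, -0.6]
gripper_width: 0.0595
grip_force: 43.6
```

Call:
play_rows(
  deltas=[0,0.83,-0.54,0,0,0,0.83,-0.54,0,0,0,0.83,-0.54,0,0,0,0.83,-0.54,0,0,0,0.83,-0.54,0,0],
)

```text
time: 19.8
eef_pos: [0.5447, -0.0066, 0.1335]
orientation: [0.999, 0.051, 0.0, -0.0]
force: [-0.3, 1.4, -1.9]
gripper_width: 0.0593
grip_force: 43.7
```

Call:
play_rows(
  deltas=[0,0.83,-0.54,0,0,0,0.83,-0.54,0,0,0,0.83,-0.54,0,0,0,0.83,-0.54,0,0,0,0,0,0,0],
)

```text
time: 20.3
eef_pos: [0.6295, -0.0616, 0.1336]
orientation: [0.999, 0.051, 0.001, 0.0]
force: [0.7, -1.3, -1.3]
gripper_width: 0.0591
grip_force: 43.6
```

```bash
python3 - <<'E'
from h import *
holders("w7")
E
```

```text
tcp [ 0.6277 -0.0607  0.1332] 20.35
oblong_holder 0.74 [417. 190.] [ 0.6386 -0.225 ]
```

View pics/w7.png

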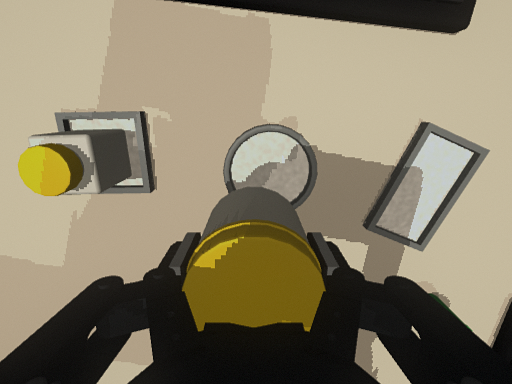

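The bottle stands in its holder; the large round recess is at (270,169), which agrees with (0.647, -0.073). Lowering the jar.

Call:
play_rows(
  deltas=[0,0.39,-0.25,0,0,0,0.39,-0.25,-0.3,0,0,0,0,-0.6,0,0,0,0,-0.7,0,0,0,0,-0.7,0],
)

```text
time: 21.05
eef_pos: [0.6461, -0.0726, 0.0738]
orientation: [0.999, 0.051, -0.001, -0.0]
force: [0.1, -0.7, -1.0]
gripper_width: 0.0593
grip_force: 43.7
```

Call:
play_rows(
  deltas=[0,0,0,-0.6,0,0,0,0,-0.4,0,0,0,0,-0.3,0,0,0,0,-0.1,0,0,0,0,-0.1,0],
)

```text
time: 21.55
eef_pos: [0.6469, -0.0726, 0.0384]
orientation: [0.999, 0.051, 0.0, 0.0]
force: [0.3, -0.8, -0.9]
gripper_width: 0.0592
grip_force: 43.6
```

Call:
play_rows(
  deltas=[0.4,0,0,0,0,0.6,0,0,0,0,0.8,0,0,0,0,1,0,0,0,0,1,0,0,0,0],
)

```text
time: 22.05
eef_pos: [0.6468, -0.0726, 0.0386]
orientation: [0.999, 0.051, 0.0, 0.0]
force: [0.7, -0.7, -0.4]
gripper_width: 0.0857
grip_force: 0.0
```

Call:
play_rows(
  deltas=[1,0,0,0.5,0,1,0,0,0.9,0,1,0,0,1,0,1,0,0,1,0,1,0,0,1,0],
)

```text
time: 22.55
eef_pos: [0.6466, -0.0725, 0.1503]
orientation: [0.999, 0.051, 0.0, 0.0]
force: [-0.1, 0.2, -1.4]
gripper_width: 0.0854
grip_force: 0.0
```

Call:
play_rows(
  deltas=[1,-0.95,0.04,0.4,-0.4,1,-0.95,0.04,0.4,-0.4,1,-0.95,0.04,0.4,-0.4,1,-0.95,0.04,0.4,-0.4,1,-0.95,0.04,0.4,-0.4],
)

```text
time: 23.05
eef_pos: [0.5269, -0.0675, 0.1996]
orientation: [0.999, -0.037, 0.0, 0.0]
force: [0.4, 0.3, 0.5]
gripper_width: 0.0855
grip_force: 0.0
```

Call:
play_rows(
  deltas=[1,-0.95,0.04,0,-0.5,1,-0.95,0.04,0,-0.5,1,-0.95,0.04,0,-0.5,1,-0.95,0.04,0,-0.5,1,-0.95,0.04,0,-0.5],
)

```text
time: 23.55
eef_pos: [0.4082, -0.0625, 0.1991]
orientation: [0.989, -0.145, 0.001, -0.0]
force: [-0.0, -0.6, 0.6]
gripper_width: 0.0855
grip_force: 0.0
```

Call:
play_rows(
  deltas=[1,0,0,0,0,1,0,0,0,0,1,0,0,0,0,1,0,0,0,0,1,0,0,0,0],
)

```text
time: 24.05
eef_pos: [0.4096, -0.0626, 0.1983]
orientation: [0.99, -0.144, 0.0, -0.0]
force: [0.5, 0.2, -0.1]
gripper_width: 0.0853
grip_force: 0.0
```

```bash
python3 - <<'E'
from h import *
look(.05,"w8")
E
```

```text
tcp [ 0.4094 -0.0625  0.1982] 24.1
[230, 112, 37, 82, 2887] cent [ 0.4417 -0.0655] rect [439. -66.] [35. 84.] 73.4
```

View pics/w8.png

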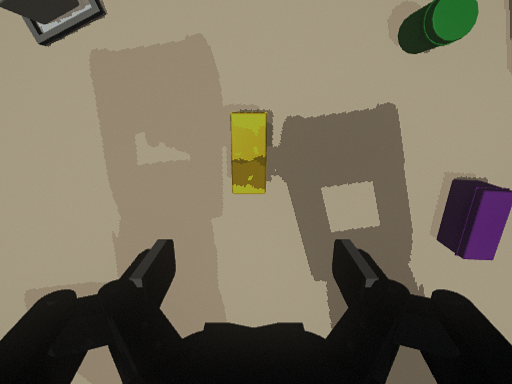

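The slide box is at (248,152), aligned between the fingers. Grasping.

Call:
play_rows(
  deltas=[1,0.59,-0.1,-0.3,0,1,0.59,0,-0.7,0,1,0,0,-0.7,0,1,0,0,-0.7,0,1,0,0,-0.7,0],
)

```text
time: 24.6
eef_pos: [0.4388, -0.065, 0.1199]
orientation: [0.99, -0.144, -0.0, 0.0]
force: [0.7, 0.4, 0.1]
gripper_width: 0.0856
grip_force: 0.0
```

Call:
play_rows(
  deltas=[1,0,0,-0.8,0,1,0,0,-0.8,0,1,0,0,-0.8,0,1,0,0,-0.7,0,1,0,0,-0.46,0],
)

```text
time: 25.1
eef_pos: [0.4382, -0.065, 0.0305]
orientation: [0.99, -0.144, -0.001, -0.0]
force: [-0.2, -0.4, 0.6]
gripper_width: 0.0853
grip_force: 0.0
```

Call:
play_rows(
  deltas=[0.5,0,0,0,0,0,0,0,0,0,-0.5,0,0,0,0,-0.5,0,0,0,0,-0.5,0,0,0,0],
)

```text
time: 25.6
eef_pos: [0.4393, -0.0651, 0.0326]
orientation: [0.99, -0.144, 0.001, -0.0]
force: [-1.2, 0.5, 7.1]
gripper_width: 0.0355
grip_force: 40.8
```

Call:
play_rows(
  deltas=[-0.5,0,0,0.6,0,-0.5,0,0,0.8,0,-0.5,0,0,0.8,0,-0.5,0,0,0.9,0,-0.5,0,0,0.9,0],
)

```text
time: 26.1
eef_pos: [0.4383, -0.065, 0.1329]
orientation: [0.99, -0.144, 0.0, -0.0]
force: [-0.4, -0.4, -0.8]
gripper_width: 0.0353
grip_force: 40.1
```

Call:
play_rows(
  deltas=[-0.5,0.75,-0.64,0,0,-0.5,0.75,-0.64,0,0,-0.5,0.75,-0.64,0,0,-0.5,0.75,-0.64,0,0,-0.5,0.75,-0.64,0,0],
)

```text
time: 26.6
eef_pos: [0.5329, -0.1457, 0.1321]
orientation: [0.99, -0.145, 0.0, 0.0]
force: [0.3, 0.2, -0.7]
gripper_width: 0.0356
grip_force: 40.1
```

Call:
play_rows(
  deltas=[-0.5,0.75,-0.64,0,0,-0.5,0.75,-0.64,0,0,-0.5,0.75,-0.64,0,0,-0.5,0.75,-0.64,0,0,-0.5,0,0,0,0],
)

```text
time: 27.1
eef_pos: [0.6095, -0.2109, 0.1322]
orientation: [0.989, -0.145, 0.001, 0.0]
force: [-0.1, -0.8, 0.1]
gripper_width: 0.0354
grip_force: 40.1
```

```bash
python3 - <<'E'
from h import *
holders("w9")
print(ray("wrist",(256,150),.004))
E
```

```text
tcp [ 0.6079 -0.2098  0.1318] 27.15
oblong_holder 0.73 [260. 147.] [ 0.6422 -0.2258]
[ 0.64117315 -0.22159833  0.004     ]
```

View pics/w9.png

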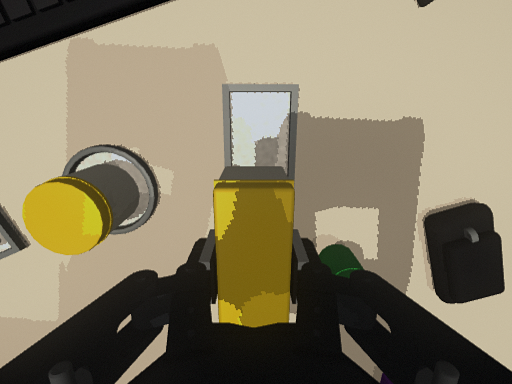

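The oblong recess is at (260,147), aligned with the box. Lowering.

Call:
play_rows(
  deltas=[-0.5,0.72,-0.32,0,0,-0.5,0.72,-0.31,-0.3,0,-0.5,0,0,-0.6,0,-0.5,0,0,-0.7,0,-0.5,0,0,-0.7,0],
)

```text
time: 27.85
eef_pos: [0.6418, -0.224, 0.0725]
orientation: [0.99, -0.144, -0.001, -0.0]
force: [-0.6, 1.0, -1.1]
gripper_width: 0.0354
grip_force: 40.1
```

Call:
play_rows(
  deltas=[-0.5,0,0,-0.6,0,-0.5,0,0,-0.4,0,-0.5,0,0,-0.28,0,-0.5,0,0,-0.1,0,-0.5,0,0,-0.1,0],
)

```text
time: 28.35
eef_pos: [0.6436, -0.2249, 0.0374]
orientation: [0.99, -0.144, 0.0, 0.0]
force: [0.3, 0.1, -0.4]
gripper_width: 0.0354
grip_force: 40.1
```

Call:
play_rows(
  deltas=[-0.1,0,0,0,0,0.1,0,0,0,0,0.3,0,0,0,0,0.5,0,0,0,0,0.5,0,0,0,0],
)

```text
time: 28.85
eef_pos: [0.6434, -0.2248, 0.0375]
orientation: [0.99, -0.144, 0.0, 0.0]
force: [-0.2, 0.3, 0.5]
gripper_width: 0.0643
grip_force: 0.0
```

Call:
play_rows(
  deltas=[0.5,0,0,0.5,0,0.5,0,0,0.9,0,0.5,0,0,1,0,0.5,0,0,1,0,0.5,0,0,1,0],
)

```text
time: 29.35
eef_pos: [0.6434, -0.2248, 0.1493]
orientation: [0.99, -0.144, 0.0, 0.0]
force: [0.7, -0.8, -0.6]
gripper_width: 0.0638
grip_force: 0.0
```

Call:
play_rows(
  deltas=[0.5,-0.9,0,0.5,0,0.5,-0.9,0,0.5,0,0.5,-0.9,0,0.5,0,0.5,-0.9,0,0.5,0,0.5,-0.9,0,0.5,0],
)

```text
time: 29.85
eef_pos: [0.5299, -0.2248, 0.2113]
orientation: [0.99, -0.144, 0.0, 0.0]
force: [-0.6, -0.3, 0.6]
gripper_width: 0.0642
grip_force: 0.0
```

Call:
play_rows(
  deltas=[0.5,-0.9,0,0,0,0.5,-0.9,0,0,0,0.5,-0.9,0,0,0,0.5,-0.9,0,0,0,0.5,-0.9,0,0,0],
)

```text
time: 30.35
eef_pos: [0.4175, -0.2248, 0.2107]
orientation: [0.99, -0.144, 0.001, 0.0]
force: [0.4, -0.4, 0.3]
gripper_width: 0.064
grip_force: 0.0
```

```bash
python3 - <<'E'
from h import *
a=arm.get_image("top")[110:230,150:360];b=arm.get_image("scene")[160:300,130:410]
a=cv2.resize(a,(560,320),interpolation=cv2.INTER_CUBIC);b=cv2.resize(b,(560,280),interpolation=cv2.INTER_CUBIC)
cv2.imwrite("pics/end.png",np.vstack([a,b])[:600])
print(arm.get_obs()["time"])
E
```

```text
30.45
```

View pics/end.png

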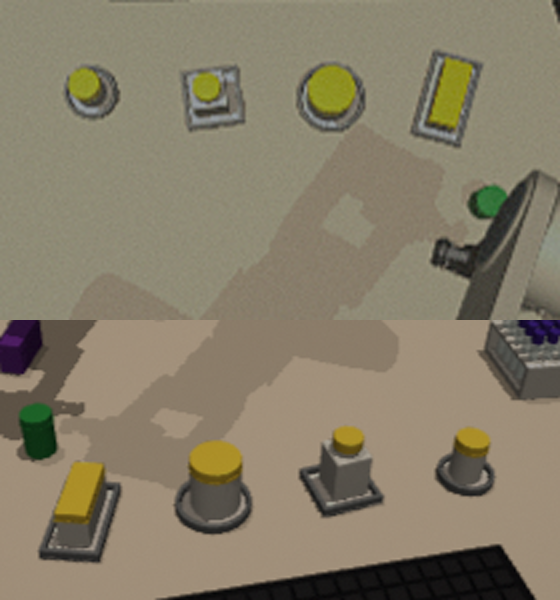

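All four stand upright inside their rims. I'll check the offsets numerically before handing in.

```bash
python3 - <<'E'
from h import *
im=arm.get_image("top");m=cv2.inRange(cv2.cvtColor(im,cv2.COLOR_BGR2HSV),(22,150,90),(35,255,255))
n,l,s,c=cv2.connectedComponentsWithStats(m[125:172,165:340])
H=[(.064,.6575,.2395),(.084,.6498,.082),(.074,.647,-.0735),(.054,.6445,-.225)]
k=sorted([i for i in range(1,n) if s[i,4]>20],key=lambda i:c[i][0])
for i,h in zip(k,H):
    p=ray("top",c[i]+[165,125],h[0]);print((p[:2]-h[1:]).round(4))
E
```

```text
[-0.     -0.0012]
[-0.0021  0.0017]
[-0.0022  0.0036]
[-0.002   0.0036]
```

```bash
python3 -c "
from station import arm
print(arm.sign_off())"
```

```text
the job is handed in; nothing more can be done
None
```

I put all four containers in their matching holders, upright and released, and handed the job in at about 30.5 s. My last top-camera check put each within about 4 mm of its holder's centre, and the sign-off gave no verdict.

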